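# Press a glued carton under the sliding sash of a packing-bench press

## Task

Raise the sash of the small carton press right up by its handle and slide the filled carton, lengthwise between the guide rails until it is fully home against the back stop. Then bring the sash down on the carton by its handle and press with a steady 15 N or so for about two seconds so that the flap sticks, without crushing it. Let go, leaving the sash down on the carton, and do not disturb the glue bottle or the spoon.

Things in the scene. Friction and masses are not known exactly. Their poses are not given: they have to be found in the camera images.
- press: Fixed grey carton press with two upright aluminium posts (y -117 and +117 mm, 26 x 34 mm, tops at 250 mm, open above). Origin on the bench straight below the sash, midway between the posts; x points from the loading side to the back stop, y along the sash, z up. Bed top 20 mm above the origin, x -205 to +115 mm, 130 mm wide. Sash 204 mm wide, 20 mm thick.
- sash (a joint): Height of the sliding sash in m: 0 lowest, 0.110 at its upper stop. It moves straight up and down, is nearly counterbalanced, and stays where it is left by friction in its guides (a few newtons of drag).
- sash_handle (a point): Centre of the sash handle: a black horizontal bar above the sash, along the press's y, 136 mm long, 16 mm thick, 18 mm high, on two 12 mm wide posts 62 mm either side of its centre; its underside is 26 mm above the 20 mm thick top rail. 195 mm above the press origin with the sash at 0. Free from above.
- foot: Black rubber presser foot under the sash (30 mm along the press's x, 90 mm along y, 12 mm thick), origin at the centre of its sole. It is sprung: it gives way upwards into the sash by up to 18 mm when it presses on something. With the sash at 0 its sole is 15 mm above the bed, and it rises with the sash.
- carton: Filled, closed cardboard carton, loose, 160 mm long (its x), 60 mm wide (y), 56 mm high, about 0.35 kg, origin at the centre of its underside. Either end may go first. Fully home, its origin stands on the bed 20 mm short of the sash line (press x -20 mm).
- glue: White glue bottle, 52 mm across, 150 mm high, standing loose; bystander. Origin at the centre of its underside.
- spoon: Pale grey-green serving spoon, 210 mm long, lying loose; bystander.
- mouth (a point): Loading end of the guide rails, midway between them, on the bed's top. Two steel rails run from here 260 mm along the press's x; they rise 12 mm above the bed and leave 76 mm between them.
- stop (a point): Foot of the back stop's front face, on the bed's top, on the centre line: an upright steel plate across the rails, 35 mm high.
Things that resemble listed ones, but are neither listed nor needed, are in the scene too. Leave any black or red look-alike of the carton alone.

How it is judged:
By the outcome, as a careful person would: the job done as asked, in the order asked, and still so for the second after the job is handed in, with the robot touching nothing.
It also fails if it takes over 72 s, if anything falls off the work surface, if the arm or the gripper's body presses on something with over 40 N, if the wrist force passes 120 N, or if a joint passes its speed limit or range.

## Robot

A 6-joint arm with a two-finger parallel gripper is mounted at the origin on the work surface. World frame = base frame: x ahead of the robot, y to its left, z up, the work surface at z = 0. Lengths are in m, angles in rad, forces in N, time in s.
With the tool pointing down it reaches from about 0.35 to 0.975 m from the base axis. Payload 4.9 kg.
Tool frame: the origin (TCP) lies at the very end of the fingers, on their centre line; the grasp point (between the pads) lies 19 mm behind it; z points along the fingers, y is the line along which they close (so a half turn about z gives the same grasp; the last joint's range is limited). The gripper opens to 85 mm and grips with 20 to 120 N. Pads are 22 mm wide; open, the fingers measure 114 mm over their backs; the gripper's body (76 mm by 85 mm) begins 54 mm behind the grasp point. The pads swing forward as they close: fully open they stand 13 mm farther back than shut.
Start: joints at [-1.25, 0.053, 1.613, -0, 1.476, -0.119], TCP at [0.266, -0.566, 0.231] pointing down, gripper open.
Joint ranges: [-3.01, 3.01], [-1.01, 2.22], [0.06, 2.58], [-1.02, 4.17], [0.09, 2.62], [-3.14, 3.14]. Speed limits (rad/s): [2.57, 2.57, 3.14, 3.14, 3.14, 3.14].

## Interface

Orientations are given as a rotation vector (axis times angle).
In Python, from station import get_obs, get_image, get_calibration, finish_job gives the robot as it stands.
- The arm moves only by the tool servo_tool, never from a script. Its argument "increments" is a list of rows, each a list of 5 numbers: the opening, from 0 (shut) to 1 (fully open), then the shift along the tool's x, y, z in mm, then the turn about the tool's z in degrees. In form: [[jaw, tx, ty, tz, spin], ...]. A call has 1 to 12 rows; each row shifts and turns the commanded pose from where the row before left it, along the tool's axes as they then stand; what a row does not reach is not made up. A row lasts 1/8 s, in which the tool goes at most 62.5 mm and 10.7 degrees, less where a joint would pass 70% of its speed; a pose out of reach is approached as far as the arm can. A call is refused whole if a number of a shift passes 62.5 or a number of a turn 10.7, either way. A call with a gripper value outside its range is refused whole. The fingers move at their own pace and stop on an object; "force" is the grip in N (left out, the last holds). Time passes only in rows, so rows that do not move let the fingers close. It gives the time, the measured TCP pose, the force, the opening and the grip force at its end, in the units of the state.
- get_obs(): the state, without advancing time (a new reading comes with each control period).
- get_image(name): name is "scene" or "top" or "wrist"; returns the picture (400x640x3 uint8, red, green, blue); there is no depth.
- get_calibration(name): a dict with "fx", "fy", "cx", "cy" (pixels), "R" (3x3) and "t" (3): a world point X has camera coordinates R X + t; the wrist camera has in their place "mount" (4x4, takes a point from camera to tool coordinates, whose origin is the TCP and whose axes are the flange's). Camera axes: x right, y down, z forward; pixel columns grow to the right and rows downward; lengths in m; the calibration is good to about 2 mm. A picture is of the moment at which its call begins: read the wrist's pose just before it. get_calibration takes no time and is no camera call.
- finish_job(): hands the job in; it is judged then, once.
The state is a dict: "t": time; "q": joint angles; "dq": joint speeds; "effort": joint torques, N m; "tool_pos": TCP position; "tool_rot": TCP orientation; "contact_force": force on the tool from outside, world axes, zero at the start; "wrist_torque": the same for the moment, N m; "opening": finger opening in m; "grip_force": force on a finger pad.
Only numpy, scipy, OpenCV 4.12 (cv2) and the standard library are available. Lean on these libraries where they do the work, as an engineer would, in place of code of your own. Each camera call takes 0.05 s, during which the arm holds its last target. There are 200 camera calls.

## Working session

There is one attempt and no reset: what is moved stays moved. The work goes in short steps, Python scripts to look and compute and a tool call to move; the robot and the scene stay as the last step left them, time stands still between calls to the robot, and variables do not carry over. Pictures are saved under pics/ and viewed, at most 10 in all, crops included, and the job is handed in when it is done.

Besides the shell and the picture viewer there is one more tool, called after "Emit:" as name(argument=value, ...), one argument or row to a line, values as JSON. servo_tool: Moves the arm, as the interface text tells. Its arguments: {"type":"object","properties":{"increments":{"type":"array"},"force":{"type":"number"}},"required":["increments"]}

```bash
mkdir -p pics; ls; python3 - <<'E'
from station import *
import cv2,numpy as np
o=get_obs();print(o)
for n in("scene","top"):
    c=get_calibration(n);print(n,c)
    cv2.imwrite(f"pics/{n}0.png",get_image(n)[:,:,::-1])
print(get_calibration("wrist"))
E
```

```text
pics
{'t': 0.0, 'q': array([-1.24997951e+00,  5.33677759e-02,  1.61431348e+00,  6.33326282e-06,
        1.47597967e+00, -1.18991155e-01]), 'dq': array([-7.19996121e-05, -2.49525148e-03, -8.82573082e-04, -9.96541179e-04,
        6.51463395e-04, -6.21352985e-04]), 'effort': array([-4.67376067e-04, -3.93671966e+01, -3.70179749e+01, -1.13061001e-04,
        6.93050111e-03,  6.14847224e-06]), 'tool_pos': array([ 0.26591185, -0.56491963,  0.23004461]), 'tool_rot': array([-3.06392945e+00, -6.84844263e-01,  3.17233018e-04]), 'contact_force': array([-0.41547382, -0.30134395,  0.16412491]), 'wrist_torque': array([-0.04595472,  0.00826187,  0.01838045]), 'grip_force': 0.0, 'opening': 0.08561538643151904}
scene {'fx': 431.9610675158467, 'fy': 431.9610675158467, 'cx': 312.2112147452946, 'cy': 197.5727644397376, 'R': array([[ 0.47715191,  0.87873617, -0.01219881],
       [ 0.72285056, -0.40032521, -0.5632289 ],
       [-0.49981309,  0.25992783, -0.82621087]]), 't': array([-0.27215612, -0.27979147,  1.72322616])}
top {'fx': 483.7578434572119, 'fy': 483.7578434572119, 'cx': 316.99831746939276, 'cy': 198.07468092207955, 'R': array([[ 0.01934806, -0.99981163, -0.00153433],
       [-0.98082036, -0.01868281, -0.19401645],
       [ 0.19395124,  0.00525875, -0.98099708]]), 't': array([0.01566587, 0.52876053, 1.33293669])}
{'fx': 281.8293606412986, 'fy': 281.8293606412986, 'cx': 315.8426511691448, 'cy': 197.0925429988615, 'mount': array([[ 3.70773134e-04, -9.50889409e-01, -3.09530603e-01,
         7.89698485e-02],
       [ 9.99999881e-01,  4.50240187e-04, -1.85298434e-04,
        -1.84053234e-03],
       [ 3.15561435e-04, -3.09530497e-01,  9.50889463e-01,
        -1.42730310e-01],
       [ 0.00000000e+00,  0.00000000e+00,  0.00000000e+00,
         1.00000000e+00]])}
```

View pics/scene0.png

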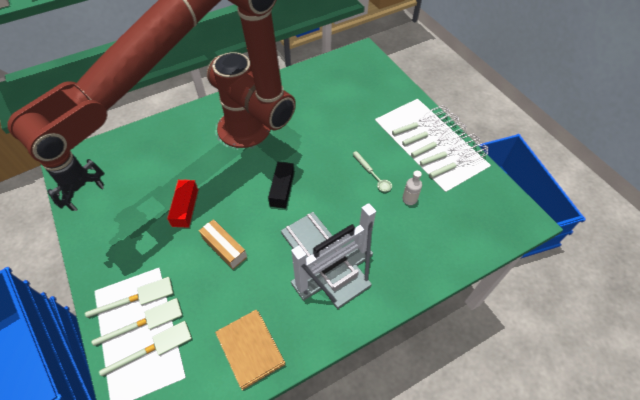

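View pics/top0.png

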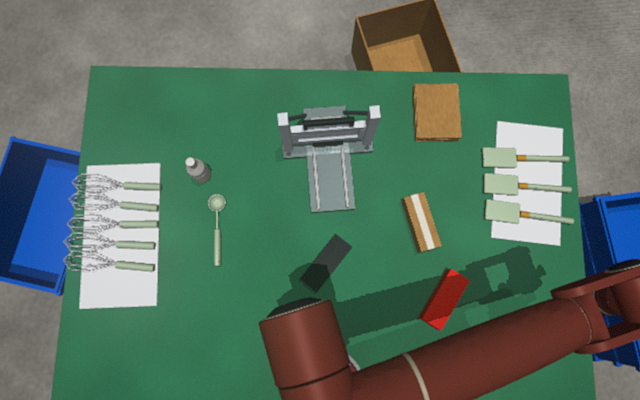

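The carton (orange with a white stripe) is at scene (222,243) and top (422,221). The press is at top (330,140), with its loading end facing the robot. The glue is at top (198,170) and the spoon at (216,230). I'll zoom in on the press and segment the carton.

```bash
cat > h.py <<'E'
from station import *
import cv2,numpy as np
from scipy.spatial.transform import Rotation as Ro
def ray(n,uv,z,pose=None):
    c=get_calibration(n); uv=np.atleast_2d(np.float64(uv))
    d=np.c_[(uv[:,0]-c["cx"])/c["fx"],(uv[:,1]-c["cy"])/c["fy"],np.ones(len(uv))]
    if n=="wrist":
        M=c["mount"];R=Ro.from_rotvec(pose["tool_rot"]).as_matrix()
        o=R@M[:3,3]+pose["tool_pos"]; w=d@(R@M[:3,:3]).T
    else:
        o=-c["R"].T@c["t"]; w=d@c["R"]
    return o+w*((z-o[2])/w[:,2])[:,None]
def proj(n,X):
    c=get_calibration(n);p=np.atleast_2d(X)@c["R"].T+c["t"]
    return np.c_[p[:,0]/p[:,2]*c["fx"]+c["cx"],p[:,1]/p[:,2]*c["fy"]+c["cy"]]
E
python3 - <<'E'
from h import *
im=cv2.imread("pics/top0.png")
cv2.imwrite("pics/c1.png",cv2.resize(im[95:220,265:395],None,fx=4.6,fy=4.6,interpolation=cv2.INTER_CUBIC))
for n in("top","scene"):
    im=cv2.imread(f"pics/{n}0.png");h=cv2.cvtColor(im,cv2.COLOR_BGR2HSV)
    g=cv2.inRange(h,(60,90,0),(95,255,255))
    m=255-g
    roi=np.zeros_like(m)
    if n=="top": roi[185:258,395:447]=255
    else: roi[215:272,193:250]=255
    m&=roi; cs=cv2.findContours(m,0,2)[0];c=max(cs,key=cv2.contourArea)
    r=cv2.minAreaRect(c);print(n,r,cv2.boxPoints(r).round(1).tolist(),cv2.contourArea(c))
    print(ray(n,cv2.boxPoints(r),.056).round(4).tolist())
    # white stripe
    w=cv2.inRange(h,(0,0,170),(180,80,255))&roi
    c=max(cv2.findContours(w,0,2)[0],key=cv2.contourArea);r=cv2.minAreaRect(c)
    b=ray(n,cv2.boxPoints(r),.056);print("stripe",b.round(4).tolist(),b.mean(0))
E
```

```text
top ((420.50823974609375, 221.98385620117188), (58.53876495361328, 26.017229080200195), 72.0308609008789) [[399.1000061035156, 198.1999969482422], [423.8999938964844, 190.10000610351562], [441.8999938964844, 245.8000030517578], [417.20001220703125, 253.8000030517578]] 1423.5
[[0.5318, -0.2084, 0.056], [0.5565, -0.2795, 0.056], [0.3981, -0.3263, 0.056], [0.3743, -0.2566, 0.056]]
stripe [[0.5407, -0.2396, 0.056], [0.548, -0.2607, 0.056], [0.394, -0.3063, 0.056], [0.387, -0.2857, 0.056]] [ 0.46742624 -0.27306904  0.056     ]
scene ((222.50003051757812, 243.5), (53.740108489990234, 22.62741470336914), 45.0) [[195.5, 232.5], [211.5, 216.5], [249.5, 254.5], [233.5, 270.5]] 1130.5
[[0.4009, -0.3345, 0.056], [0.3689, -0.2674, 0.056], [0.5571, -0.2139, 0.056], [0.5832, -0.2785, 0.056]]
stripe [[0.3897, -0.3048, 0.056], [0.3806, -0.2858, 0.056], [0.5389, -0.2398, 0.056], [0.5464, -0.2581, 0.056]] [ 0.46389654 -0.27213048  0.056     ]
```

View pics/c1.png

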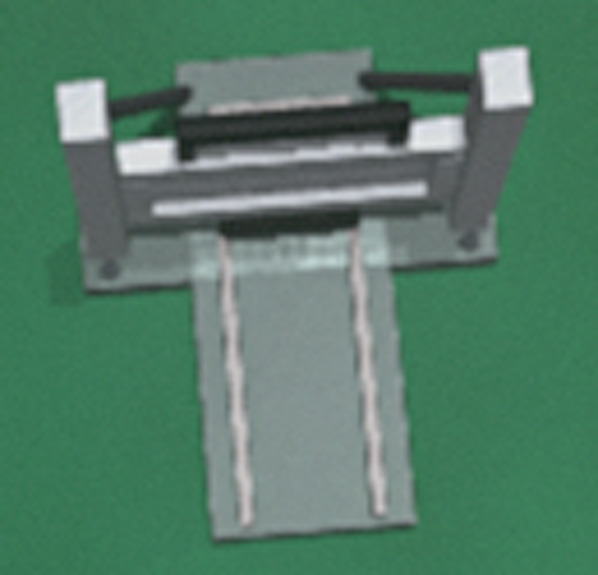

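```bash
python3 - <<'E'
from h import *
f=lambda p:(np.float64(p)+.5)/4.6-.5+[265,95]
T=lambda p,z:ray("top",f(p),z)
pl,pr=T([[82,111],[506,78]],.25);print("posts",pl,pr,np.linalg.norm(pl-pr),"mid",(pl+pr)/2)
d=pl-pr;print("yaw y-axis",np.degrees(np.arctan2(-d[0],d[1])))
b=T([[215,541],[415,522],[370,50],[176,65]],.02);print("bed",b.round(4).tolist())
yaw=np.arctan2(*((b[2]+b[3]-b[0]-b[1])[[1,0]]));print("bed yaw",np.degrees(yaw),np.linalg.norm(b[0]-b[1]),np.linalg.norm((b[2]+b[3]-b[0]-b[1])/2))
m=(b[0]+b[1])/2;print("origin from bed",b.mean(0)+.045*np.array([np.cos(yaw),np.sin(yaw),0]))
r=T([[247,520],[381,511],[357,240],[225,240]],.032);print("rails",r.round(4).tolist(),np.degrees(np.arctan2(*((r[2]+r[3]-r[0]-r[1])[[1,0]]))))
hd=T([[176,118],[410,101],[411,120],[178,138]],.204);print("handle@0",hd.round(4).tolist(),np.linalg.norm(hd[0]-hd[1]))
im=cv2.imread("pics/scene0.png")
cv2.imwrite("pics/c2.png",cv2.resize(im[195:310,270:390],None,fx=5,fy=5,interpolation=cv2.INTER_CUBIC))
E
```

```text
posts [0.69184297 0.11603382 0.25      ] [ 0.71537163 -0.11688071  0.25      ] 0.23409993200805274 mid [ 7.03607300e-01 -4.23443624e-04  2.50000000e-01]
yaw y-axis 5.768359465398886
bed [[0.4924, 0.0416, 0.02], [0.507, -0.0849, 0.02], [0.8236, -0.0538, 0.02], [0.8107, 0.0743, 0.02]]
bed yaw 5.735112464362716 0.12739146528296078 0.31906156693263094
origin from bed [ 0.70317483 -0.00120849  0.02      ]
rails [[0.5041, 0.0216, 0.032], [0.5115, -0.0626, 0.032], [0.6888, -0.0459, 0.032], [0.6872, 0.0392, 0.032]] 5.449583032566364
handle@0 [[0.7058, 0.0661, 0.204], [0.7185, -0.0674, 0.204], [0.7071, -0.068, 0.204], [0.6938, 0.0647, 0.204]] 0.13407129343206772
```

View pics/c2.png

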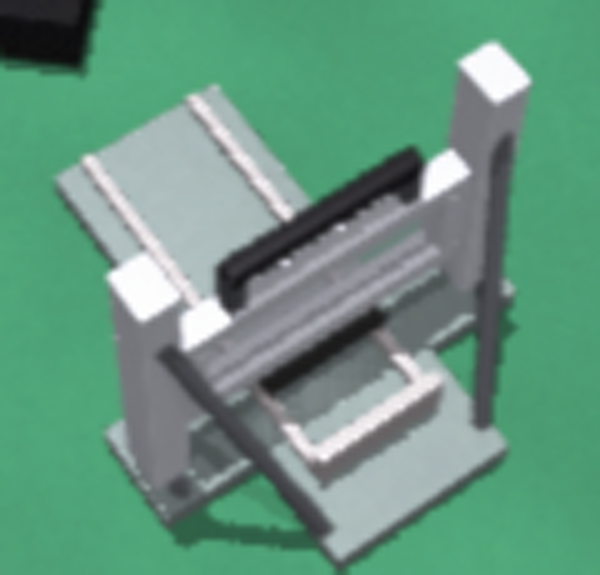

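The crop shows the press clearly. From the top view its origin is about (0.703, -0.001) with a yaw of 5.75°, and the sash is near its lowest position. I'll go to the handle first: spin, climb and travel.

Emit:
servo_tool(
  increments=[
    [1,0,0,-13,-10.1],
    [1,0,0,-13,-10.1],
    [1,0,0,-13,-10.1],
    [1,0,0,-13,-10.1],
    [1,0,0,-13,-10.1],
    [1,0,0,-13,-10.1],
    [1,0,0,-13,-9.9],
    [1,30,28,0,0],
    [1,30,28,0,0],
    [1,30,28,0,0],
    [1,30,28,0,0],
    [1,30,28,0,0],
  ],
)

```text
t: 1.6
tool_pos: [0.391, -0.401, 0.3217]
tool_rot: [-2.108, -2.328, -0.0]
contact_force: [0.6, -0.5, -0.5]
opening: 0.0854
grip_force: 0.0
```

Emit:
servo_tool(
  increments=[
    [1,30,28,0,0],
    [1,30,28,0,0],
    [1,30,28,0,0],
    [1,30,28,0,0],
    [1,30,28,0,0],
    [1,30,28,0,0],
    [1,30,28,0,0],
    [1,30,28,0,0],
    [1,30,28,0,0],
    [1,30,28,0,0],
    [1,0,0,0,0],
  ],
)

```text
t: 2.98
tool_pos: [0.64, -0.0739, 0.3211]
tool_rot: [-2.103, -2.331, 0.001]
contact_force: [0.2, -0.2, 0.4]
opening: 0.0856
grip_force: 0.0
```

```bash
cat >> h.py <<'E'
def go(x,y,z,yaw):
    o=get_obs();R=Ro.from_rotvec(o["tool_rot"]).as_matrix()
    c=np.degrees(np.arctan2(R[1,0],R[0,0]));s=(c-yaw+180)%360-180
    a=np.radians(yaw);d=np.array([x,y,z])-o["tool_pos"]
    T=np.array([[np.cos(a),np.sin(a),0],[np.sin(a),-np.cos(a),0],[0,0,-1]])
    print("t",o["t"],"pos",o["tool_pos"].round(4),"yaw",c.round(2),"spin first",s.round(2),"then mm",(T@d*1000).round(1),"F",o["contact_force"].round(1),"grip",o["grip_force"],o["opening"])
P0=np.array([.703,-.001]);PY=np.radians(5.75)
def press(px,py):return P0+np.array([px*np.cos(PY)-py*np.sin(PY),px*np.sin(PY)+py*np.cos(PY)])
E
python3 - <<'E'
from h import *
go(.703,-.001,.32,95.75)
o=get_obs();im=get_image("wrist")
cv2.imwrite("pics/w1.png",im[:,:,::-1])
E
```

```text
t 2.975 pos [ 0.64   -0.0739  0.3211] yaw 95.9 spin first 0.15 then mm [66.2 70.   1.1] F [ 0.2 -0.2  0.4] grip 0.0 0.08555643180048966
```

View pics/w1.png

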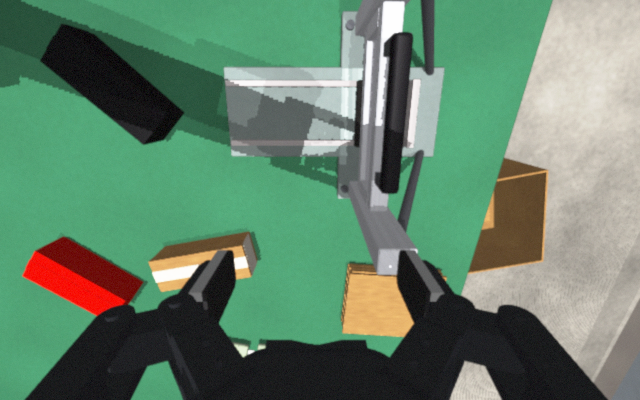

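The wrist view shows the handle bar running from about (400,33) to (388,192). I'll triangulate it against the scene view.

```bash
python3 - <<'E'
from h import *
o=get_obs()
im=cv2.imread("pics/w1.png");m=cv2.inRange(im,(0,0,0),(50,50,50));m[:,:380]=0;m[:,418:]=0;m[:25]=0;m[200:]=0
c=max(cv2.findContours(m,0,2)[0],key=cv2.contourArea);r=cv2.minAreaRect(c);print(r,cv2.boxPoints(r).round().tolist())
for y in (60,100,140,180):print(y,np.where(m[y])[0][[0,-1]],end=' ')
print()
for z in(.195,.204,.214):
    b=ray("wrist",cv2.boxPoints(r),z,o);print(z,b.round(4).tolist(),b.mean(0).round(4),sorted(np.linalg.norm(b-b[0],axis=1)))
# scene: handle top back ends, ray each; least-squares intersection with wrist ray
f=lambda p:(np.float64(p)+.5)/5-.5+[270,195]
for z in(.195,.204,.214):
    b=ray("scene",f([[222,270],[415,153]]),z);print("scene",z,b.round(4).tolist(),np.linalg.norm(b[0]-b[1]),b.mean(0))
E
```

```text
((395.50152587890625, 112.46100616455078), (26.253416061401367, 159.77659606933594), 2.2369790077209473) [[379.0, 192.0], [386.0, 32.0], [412.0, 33.0], [405.0, 193.0]]
60 [390 410] 100 [387 406] 140 [384 402] 180 [380 398] 
0.195 [[0.7012, -0.0697, 0.195], [0.6824, 0.0698, 0.195], [0.7045, 0.0713, 0.195], [0.7274, -0.0681, 0.195]] [0.7039 0.0008 0.195 ] [np.float64(0.0), np.float64(0.026287187056728487), np.float64(0.14075347168488828), np.float64(0.14101943437752704)]
0.204 [[0.6988, -0.0672, 0.204], [0.6806, 0.0676, 0.204], [0.702, 0.0691, 0.204], [0.7242, -0.0656, 0.204]] [0.7014 0.001  0.204 ] [np.float64(0.0), np.float64(0.025407778680080813), np.float64(0.136044722065737), np.float64(0.1363017872746215)]
0.214 [[0.6962, -0.0644, 0.214], [0.6787, 0.0652, 0.214], [0.6993, 0.0666, 0.214], [0.7205, -0.0629, 0.214]] [0.6987 0.0011 0.214 ] [np.float64(0.0), np.float64(0.024430658261583436), np.float64(0.1308127780444578), np.float64(0.131059957160282)]
scene 0.195 [[0.7001, -0.0621, 0.195], [0.6876, 0.0707, 0.195]] 0.13334481949198276 [0.69383115 0.00429098 0.195     ]
scene 0.204 [[0.7042, -0.0643, 0.204], [0.6918, 0.0674, 0.204]] 0.13222096046698645 [0.69804161 0.0015513  0.204     ]
scene 0.214 [[0.7089, -0.0667, 0.214], [0.6966, 0.0637, 0.214]] 0.13097222821699053 [ 0.7027199  -0.00149278  0.214     ]
```

Emit:
servo_tool(
  increments=[
    [1,33,35,0,0],
    [1,33,35,0,0],
    [1,0,0,0,0],
    [1,0,0,30,0],
    [1,0,0,30,0],
    [1,0,0,30,0],
    [1,0,0,30,0],
    [1,0,0,20,0],
    [0,0,0,0,0],
    [0,0,0,0,0],
    [0,0,0,0,0],
    [0,0,0,0,0],
  ],
  force=40,
)

```text
t: 4.53
tool_pos: [0.7031, -0.0034, 0.1838]
tool_rot: [2.107, 2.328, 0.002]
contact_force: [1.0, 0.5, 1.0]
opening: 0.0154
grip_force: 44.4
```

Emit:
servo_tool(
  increments=[
    [0,0,0,0,0],
    [0,0,0,0,0],
    [0,0,0,0,0],
  ],
)

```text
t: 4.9
tool_pos: [0.7031, -0.0034, 0.1829]
tool_rot: [2.107, 2.328, 0.002]
contact_force: [1.9, -1.3, 2.0]
opening: 0.0155
grip_force: 44.5
```

Gripped the bar at 15.5 mm. Lifting now.

Emit:
servo_tool(
  increments=[
    [0,0,0,-10,0],
    [0,0,0,-15,0],
    [0,0,0,-15,0],
    [0,0,0,-15,0],
    [0,0,0,-15,0],
    [0,0,0,-15,0],
    [0,0,0,-10,0],
    [0,0,0,-6,0],
    [0,0,0,0,0],
  ],
)

```text
t: 6.02
tool_pos: [0.7031, -0.0034, 0.2827]
tool_rot: [2.108, 2.328, 0.001]
contact_force: [5.5, -0.4, -0.9]
opening: 0.0155
grip_force: 44.0
```

Emit:
servo_tool(
  increments=[
    [0,0,0,-3,0],
    [0,0,0,-3,0],
    [0,0,0,-2,0],
    [0,0,0,0,0],
  ],
)

```text
t: 6.52
tool_pos: [0.703, -0.0034, 0.2868]
tool_rot: [-2.108, -2.328, 0.0]
contact_force: [10.3, -0.6, -10.1]
opening: 0.0151
grip_force: 42.7
```

The sash is at its upper stop: force rose to -10 N and travel was 104 mm. Releasing it and going to the carton.

Emit:
servo_tool(
  increments=[
    [0,0,0,2,0],
    [1,0,0,0,0],
    [1,0,0,0,0],
    [1,0,0,0,0],
    [1,0,0,-30,0],
    [1,0,0,-30,0],
    [1,0,0,0,10],
    [1,0,0,0,10],
    [1,0,0,0,10],
    [1,0,0,0,10],
    [1,0,0,0,10],
    [1,0,0,0,10],
  ],
)

```text
t: 8.02
tool_pos: [0.7023, -0.0034, 0.3497]
tool_rot: [2.993, 0.954, 0.0]
contact_force: [0.4, -0.2, 0.4]
opening: 0.0855
grip_force: 0.0
```

Emit:
servo_tool(
  increments=[
    [1,0,0,0,10],
    [1,0,0,0,9.4],
    [1,0,0,0,0],
  ],
)

```text
t: 8.4
tool_pos: [0.7023, -0.0034, 0.3496]
tool_rot: [3.109, 0.448, 0.0]
contact_force: [-0.4, -0.1, -1.0]
opening: 0.0852
grip_force: 0.0
```

```bash
python3 - <<'E'
from h import *
go(.4655,-.2725,.022,16.5)
E
```

```text
t 8.4 pos [ 0.7023 -0.0034  0.3496] yaw 16.41 spin first -0.09 then mm [-303.5  190.8  327.6] F [-0.4 -0.1 -1. ] grip 0.0 0.0851631402395368
```

Going to hover above the carton, then a quick wrist check.

Emit:
servo_tool(
  increments=[
    [1,-38,24,0,0],
    [1,-38,24,0,0],
    [1,-38,24,0,0],
    [1,-38,24,0,0],
    [1,-38,24,30,0],
    [1,-38,24,40,0],
    [1,-38,24,40,0],
    [1,-37,23,40,0],
    [1,0,0,30,0],
    [1,0,0,30,0],
    [1,0,0,0,0],
  ],
)

```text
t: 9.78
tool_pos: [0.4635, -0.2706, 0.1367]
tool_rot: [-3.105, -0.448, 0.006]
contact_force: [-0.6, -0.2, 1.0]
opening: 0.0852
grip_force: 0.0
```

```bash
python3 - <<'E'
from h import *
go(.4655,-.2725,.022,16.5)
o=get_obs();im=get_image("wrist")[:,:,::-1].copy();cv2.imwrite("pics/w2.png",im)
h=cv2.cvtColor(im,cv2.COLOR_BGR2HSV)
w=cv2.inRange(h,(0,0,170),(180,80,255))
for c in cv2.findContours(w,0,2)[0]:
    if cv2.contourArea(c)>800:
        r=cv2.minAreaRect(c);b=ray("wrist",cv2.boxPoints(r),.056,o);print(r,b.round(4).tolist(),b.mean(0).round(4))
E
```

```text
t 9.775 pos [ 0.4635 -0.2706  0.1367] yaw 16.4 spin first -0.1 then mm [  1.4   2.4 114.7] F [-0.6 -0.2  1. ] grip 0.0 0.08521691832315367
((319.0, 258.0), (52.0, 22.0), 90.0) [[0.4358, -0.2694, 0.056], [0.4412, -0.2877, 0.056], [0.3907, -0.3035, 0.056], [0.3848, -0.284, 0.056]] [ 0.4131 -0.2862  0.056 ]
((318.5, 149.0), (94.0, 25.0), 90.0) [[0.5383, -0.2386, 0.056], [0.5436, -0.2566, 0.056], [0.4728, -0.2787, 0.056], [0.4669, -0.2588, 0.056]] [ 0.5054 -0.2582  0.056 ]
((602.29443359375, 188.9669647216797), (156.35418701171875, 224.6200714111328), 20.89776611328125) [[0.45, -0.4356, 0.056], [0.6212, -0.4103, 0.056], [0.6186, -0.5363, 0.056], [0.4343, -0.5996, 0.056]] [ 0.531  -0.4954  0.056 ]
((619.0, 37.5), (75.0, 40.0), 90.0) [[0.6569, -0.4105, 0.056], [0.6645, -0.4363, 0.056], [0.6245, -0.4654, 0.056], [0.6163, -0.4377, 0.056]] [ 0.6405 -0.4374  0.056 ]
((109.8630142211914, 41.80137252807617), (29.730478286743164, 84.63764953613281), 6.009005546569824) [[0.5066, -0.0824, 0.056], [0.5629, -0.086, 0.056], [0.5668, -0.1054, 0.056], [0.5106, -0.1036, 0.056]] [ 0.5367 -0.0943  0.056 ]
((53.5, 39.0), (78.0, 71.0), 90.0) [[0.5462, -0.0326, 0.056], [0.5598, -0.0791, 0.056], [0.5093, -0.0811, 0.056], [0.4945, -0.0308, 0.056]] [ 0.5274 -0.0559  0.056 ]
```

View pics/w2.png

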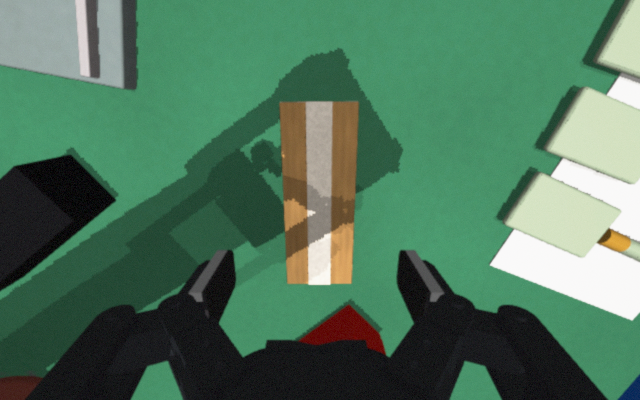

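The wrist view puts the carton centred under the gripper, with its stripe at column 319 and running from row 102 to 284. Descending to grasp it.

Emit:
servo_tool(
  increments=[
    [1,1,0,30,0],
    [1,0,0,30,0],
    [1,0,0,30,0],
    [1,0,0,24,0],
    [1,0,0,0,0],
    [0,0,0,0,0],
    [0,0,0,0,0],
    [0,0,0,0,0],
    [0,0,0,0,0],
  ],
  force=35,
)

```text
t: 10.95
tool_pos: [0.4678, -0.2726, 0.0279]
tool_rot: [3.107, 0.445, 0.005]
contact_force: [0.3, 1.2, 6.2]
opening: 0.0591
grip_force: 40.9
```

Emit:
servo_tool(
  increments=[
    [0,0,0,-10,0],
    [0,0,0,-20,0],
    [0,0,0,-30,0],
    [0,0,0,-20,0],
    [0,0,0,0,10.6],
    [0,0,0,0,0],
  ],
)

```text
t: 11.7
tool_pos: [0.4659, -0.2713, 0.1053]
tool_rot: [-3.137, -0.159, 0.001]
contact_force: [0.2, 0.2, -4.0]
opening: 0.0594
grip_force: 39.6
```

```bash
python3 - <<'E'
from h import *
x,y=press(-150,0)[:0] if 0 else press(-.150,0)
go(x,y,.05,5.75)
E
```

```text
t 11.7 pos [ 0.4659 -0.2713  0.1053] yaw 5.82 spin first 0.07 then mm [ 113.  -245.2   55.3] F [ 0.2  0.2 -4. ] grip 39.56259369850159 0.059379825825815656
```

Emit:
servo_tool(
  increments=[
    [0,10,-25,0,0],
    [0,14,-31,0,0],
    [0,14,-31,0,0],
    [0,15,-32,0,0],
    [0,15,-32,0,0],
    [0,15,-32,0,0],
    [0,15,-32,0,0],
    [0,15,-30,0,0],
    [0,0,0,0,0],
    [0,0,0,0,0],
  ],
)

```text
t: 12.95
tool_pos: [0.5537, -0.0166, 0.1046]
tool_rot: [3.137, 0.159, -0.003]
contact_force: [0.3, -0.7, -4.6]
opening: 0.0594
grip_force: 40.0
```

```bash
python3 - <<'E'
from h import *
x,y=press(-.150,0)
go(x,y,.05,5.75)
im=get_image("scene")[:,:,::-1];i2=get_image("top")[:,:,::-1]
a=cv2.resize(im[140:310,230:400],None,fx=2.35,fy=2.35,interpolation=cv2.INTER_CUBIC)
b=cv2.resize(i2[80:250,250:420],None,fx=2.35,fy=2.35,interpolation=cv2.INTER_CUBIC)
cv2.imwrite("pics/m1.png",np.hstack([a,b]))
E
```

```text
t 12.95 pos [ 0.5537 -0.0166  0.1046] yaw 5.81 spin first 0.06 then mm [ 0.2 -0.6 54.6] F [ 0.3 -0.7 -4.6] grip 39.977535009384155 0.059434353658275665
```

View pics/m1.png

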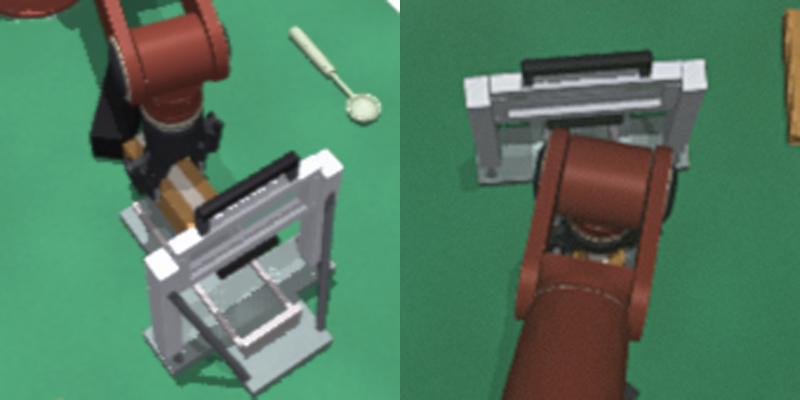

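Both views show the sash up and the carton hanging level over the bed, lined up with the rails. Lowering it.

Emit:
servo_tool(
  increments=[
    [0,0,0,16,0],
    [0,0,0,16,0],
    [0,0,0,14,0],
    [0,0,0,0,0],
    [0,0,0,0,0],
  ],
)

```text
t: 13.68
tool_pos: [0.5545, -0.0165, 0.0594]
tool_rot: [3.138, 0.156, 0.0]
contact_force: [0.4, -0.1, -4.5]
opening: 0.0592
grip_force: 39.9
```

Emit:
servo_tool(
  increments=[
    [0,0,0,2,0],
    [0,0,0,2,0],
    [0,0,0,0,0],
    [0,0,0,0,0],
  ],
)

```text
t: 14.18
tool_pos: [0.5544, -0.0164, 0.0554]
tool_rot: [3.138, 0.156, 0.0]
contact_force: [-0.5, 0.2, -4.3]
opening: 0.0592
grip_force: 39.9
```

Emit:
servo_tool(
  increments=[
    [0,0,0,2,0],
    [0,0,0,2,0],
    [0,0,0,0,0],
    [0,0,0,0,0],
  ],
)

```text
t: 14.68
tool_pos: [0.5543, -0.0165, 0.0513]
tool_rot: [-3.138, -0.156, 0.0]
contact_force: [0.2, -0.3, -3.6]
opening: 0.0596
grip_force: 39.9
```

Emit:
servo_tool(
  increments=[
    [0,0,0,2,0],
    [0,0,0,2,0],
    [0,0,0,0,0],
    [0,0,0,0,0],
  ],
)

```text
t: 15.18
tool_pos: [0.5545, -0.0165, 0.0479]
tool_rot: [3.138, 0.156, 0.0]
contact_force: [-3.0, 0.4, 3.7]
opening: 0.0593
grip_force: 40.9
```

Emit:
servo_tool(
  increments=[
    [0,0,0,1,0],
    [0,0,0,1,0],
    [0,0,0,0,0],
    [0,0,0,0,0],
  ],
)

```text
t: 15.68
tool_pos: [0.5545, -0.0165, 0.0479]
tool_rot: [3.137, 0.157, -0.001]
contact_force: [-11.2, 1.4, 15.6]
opening: 0.0593
grip_force: 42.2
```

The carton is on the bed. Unloading the wrist and sliding it in the grip a little.

Emit:
servo_tool(
  increments=[
    [0,0,0,-2,0],
    [0,5,0,0,0],
    [0,8,0,0,0],
    [0,8,0,0,0],
    [0,8,0,0,0],
    [0,0,0,0,0],
    [0,0,0,0,0],
  ],
)

```text
t: 16.55
tool_pos: [0.5845, -0.0138, 0.048]
tool_rot: [3.137, 0.156, 0.006]
contact_force: [3.5, 0.1, 1.0]
opening: 0.0593
grip_force: 40.6
```

Emit:
servo_tool(
  increments=[
    [1,0,0,0,0],
    [1,0,0,0,0],
    [1,0,0,0,0],
    [1,0,0,-15,0],
    [1,0,0,-40,0],
    [1,0,0,-30,0],
    [1,-40,0,0,0],
    [1,-40,0,0,0],
    [1,-40,0,0,0],
    [0,0,0,0,0],
  ],
)

```text
t: 17.8
tool_pos: [0.462, -0.0254, 0.1326]
tool_rot: [3.138, 0.155, 0.001]
contact_force: [1.4, -0.7, 0.2]
opening: 0.0695
grip_force: 0.0
```

```bash
python3 - <<'E'
from h import *
x,y=press(-.235,0)
go(x,y,.048,95.75)
o=get_obs();im=get_image("wrist")[:,:,::-1].copy();cv2.imwrite("pics/w3.png",im)
E
```

```text
t 17.8 pos [ 0.462  -0.0254  0.1326] yaw 5.66 spin first -90.09 then mm [ 0.2  7.3 84.6] F [ 1.4 -0.7  0.2] grip 0.0 0.06945570418523579
```

View pics/w3.png

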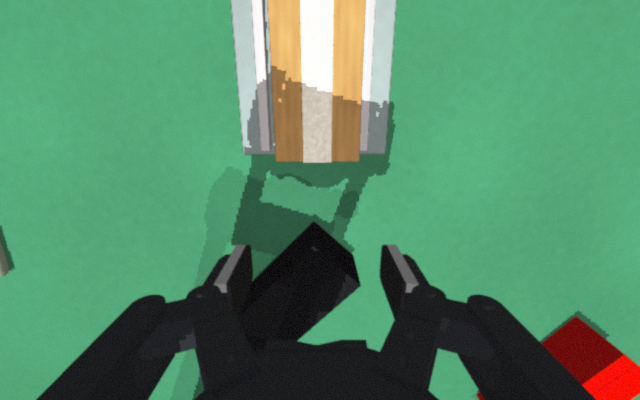

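The wrist view shows the carton seated between the rails with its rear edge at row 162, columns 275–360. The black look-alike is behind it, nearest corner at (315,222). I'll locate both.

```bash
python3 - <<'E'
from h import *
o=get_obs()
a=ray("wrist",[[275,162],[360,162]],.076,o);k=ray("wrist",[[315,222],[358,262],[358,285],[243,285]],.056,o)
c,s=np.cos(PY),np.sin(PY)
f=lambda w:((w[:,:2]-P0)@np.array([[c,-s],[s,c]])*1000).round(1).tolist()
print("carton rear press mm",f(a),"black",f(k))
E
```

```text
carton rear press mm [[-200.8, 30.4], [-200.9, -30.6]] black [[-255.9, 1.8], [-294.3, -36.2], [-318.2, -37.3], [-318.1, 67.7]]
```

Emit:
servo_tool(
  increments=[
    [0,0,0,0,-10],
    [0,0,0,0,-10],
    [0,0,0,0,-10],
    [0,0,0,0,-10],
    [0,0,0,0,-10],
    [0,0,0,0,-10],
    [0,0,0,0,-10],
    [0,0,0,0,-10],
    [0,0,0,0,-10],
    [0,0,21,0,0],
    [0,0,0,0,0],
  ],
)

```text
t: 19.23
tool_pos: [0.4866, -0.0235, 0.1334]
tool_rot: [2.107, 2.329, 0.001]
contact_force: [-0.9, -0.6, -0.3]
opening: -0.0004
grip_force: 0.0
```

```bash
python3 - <<'E'
from h import *
x,y=press(-.221,0)
go(x,y,.046,95.75)
E
```

```text
t 19.225 pos [ 0.4866 -0.0235  0.1334] yaw 95.73 spin first -0.02 then mm [ 0.7 -3.5 87.4] F [-0.9 -0.6 -0.3] grip 0.0 -0.0004035528981648023
```

Emit:
servo_tool(
  increments=[
    [0,0.5,-3.5,0,0],
    [0,0,0,30,0],
    [0,0,0,30,0],
    [0,0,0,27,0],
    [0,0,0,0,0],
    [0,0,0,0,0],
  ],
)

```text
t: 19.98
tool_pos: [0.4817, -0.0234, 0.0465]
tool_rot: [2.107, 2.328, 0.001]
contact_force: [-0.2, -0.7, -0.6]
opening: 0.0001
grip_force: 0.0
```

Emit:
servo_tool(
  increments=[
    [0,0,4,0,0],
    [0,0,4,0,0],
    [0,0,6,0,0],
    [0,0,10,0,0],
    [0,0,10,0,0],
    [0,0,10,0,0],
    [0,0,10,0,0],
    [0,0,10,0,0],
    [0,0,10,0,0],
    [0,0,10,0,0],
    [0,0,6,0,0],
    [0,0,0,0,0],
  ],
)

```text
t: 21.48
tool_pos: [0.5717, -0.0142, 0.0452]
tool_rot: [2.107, 2.328, 0.002]
contact_force: [0.3, -0.4, -0.2]
opening: -0.0002
grip_force: 0.0
```

```bash
python3 - <<'E'
from h import *
x,y=press(-.1145,0)
go(x,y,.046,95.75)
E
```

```text
t 21.475 pos [ 0.5717 -0.0142  0.0452] yaw 95.7 spin first -0.05 then mm [ 0.  17.5 -0.8] F [ 0.3 -0.4 -0.2] grip 0.0 -0.00019201927656922128
```

Emit:
servo_tool(
  increments=[
    [0,0,5,0,0],
    [0,0,5,0,0],
    [0,0,3,0,0],
    [0,0,0,0,0],
  ],
)

```text
t: 21.98
tool_pos: [0.584, -0.013, 0.0452]
tool_rot: [2.108, 2.329, 0.001]
contact_force: [-0.2, -0.0, -0.2]
opening: -0.0002
grip_force: 0.2
```

Emit:
servo_tool(
  increments=[
    [0,0,1.5,0,0],
    [0,0,1.5,0,0],
    [0,0,0,0,0],
  ],
)

```text
t: 22.35
tool_pos: [0.5867, -0.0127, 0.0452]
tool_rot: [2.108, 2.329, 0.0]
contact_force: [-1.5, -0.8, -0.9]
opening: -0.0002
grip_force: 0.7
```

Emit:
servo_tool(
  increments=[
    [0,0,1.5,0,0],
    [0,0,1.5,0,0],
    [0,0,0,0,0],
  ],
)

```text
t: 22.72
tool_pos: [0.5894, -0.0125, 0.0452]
tool_rot: [-2.108, -2.329, 0.001]
contact_force: [-3.7, -0.2, 0.3]
opening: 0.0004
grip_force: 1.6
```

Emit:
servo_tool(
  increments=[
    [0,0,2,0,0],
    [0,0,2,0,0],
    [0,0,0,0,0],
  ],
)

```text
t: 23.1
tool_pos: [0.5894, -0.0124, 0.0452]
tool_rot: [-2.102, -2.324, 0.013]
contact_force: [-20.4, -2.3, 12.9]
opening: -0.0003
grip_force: 10.3
```

Emit:
servo_tool(
  increments=[
    [0,0,1,0,0],
    [0,0,1,0,0],
    [0,0,0,0,0],
  ],
)

```text
t: 23.48
tool_pos: [0.5894, -0.0125, 0.0452]
tool_rot: [-2.099, -2.321, 0.019]
contact_force: [-27.6, -4.1, 19.4]
opening: -0.0002
grip_force: 14.5
```

```bash
python3 - <<'E'
from h import *
x,y=press(-.1145,0)
go(x,y,.046,95.75)
E
```

```text
t 23.475 pos [ 0.5894 -0.0125  0.0452] yaw 95.74 spin first -0.01 then mm [ 0.  -0.3 -0.8] F [-27.6  -4.1  19.4] grip 14.514324414194562 -0.0002139903971985262
```

Force rose sharply to 28 N exactly at the predicted home position, so the carton is against the stop. Backing off and going above the handle.

Emit:
servo_tool(
  increments=[
    [0,0,-8,0,0],
    [0,0,-20,0,0],
    [0,0,-20,0,0],
    [1,0,0,-40,0],
    [1,0,0,-55,0],
    [1,0,0,-55,0],
    [1,0,0,-55,0],
    [1,0,0,-55,0],
    [1,0,0,-50,0],
    [1,0,0,0,0],
  ],
)

```text
t: 24.72
tool_pos: [0.5503, -0.0168, 0.3625]
tool_rot: [2.101, 2.321, 0.012]
contact_force: [0.8, -0.7, -0.1]
opening: 0.0854
grip_force: 0.0
```

```bash
python3 - <<'E'
from h import *
go(.7031,-.0034,.2868,95.75)
o=get_obs();im=get_image("wrist")[:,:,::-1].copy();i2=get_image("scene")[:,:,::-1]
a=cv2.resize(im,None,fx=.625,fy=.625)
b=cv2.resize(i2[160:310,240:390],(400,400),interpolation=cv2.INTER_CUBIC);
cv2.imwrite("pics/m2.png",np.hstack([cv2.copyMakeBorder(a,0,150,0,0,0),b]))
E
```

```text
t 24.725 pos [ 0.5503 -0.0168  0.3625] yaw 95.71 spin first -0.04 then mm [ -1.9 153.3  75.7] F [ 0.8 -0.7 -0.1] grip 0.0 0.08544850475596871
```

View pics/m2.png

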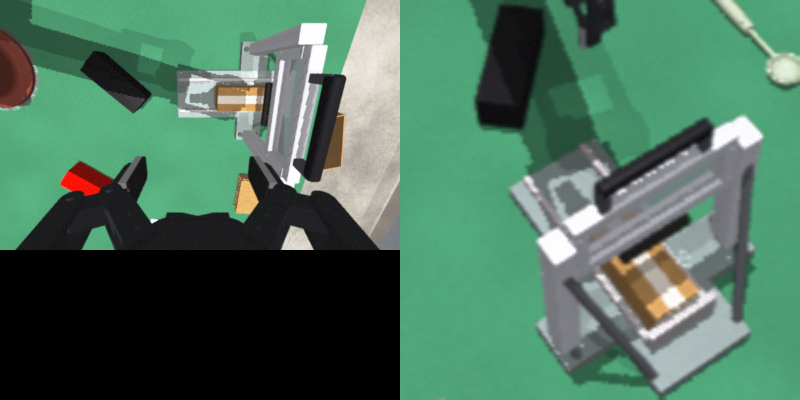

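The carton is fully home against the stop and the sash is still up. Grasping the handle again.

Emit:
servo_tool(
  increments=[
    [1,0,40,0,0],
    [1,0,40,0,0],
    [1,-1,40,0,0],
    [1,-1,33,0,0],
    [1,0,0,0,0],
    [1,0,0,30,0],
    [1,0,0,30,0],
    [1,0,0,14,0],
    [0,0,0,0,0],
    [0,0,0,0,0],
    [0,0,0,0,0],
    [0,0,0,0,0],
  ],
  force=40,
)

```text
t: 26.32
tool_pos: [0.7032, -0.0032, 0.2831]
tool_rot: [2.103, 2.324, 0.011]
contact_force: [3.1, 0.0, 0.6]
opening: 0.0157
grip_force: 43.8
```

Emit:
servo_tool(
  increments=[
    [0,0,0,0,0],
    [0,0,0,0,0],
    [0,0,0,0,0],
  ],
)

```text
t: 26.7
tool_pos: [0.7032, -0.0032, 0.2831]
tool_rot: [2.103, 2.325, 0.01]
contact_force: [11.0, 0.5, -0.5]
opening: 0.0153
grip_force: 43.4
```

Emit:
servo_tool(
  increments=[
    [0,0,0,8,0],
    [0,0,0,12,0],
    [0,0,0,12,0],
    [0,0,0,12,0],
    [0,0,0,8,0],
    [0,0,0,4,0],
  ],
)

```text
t: 27.45
tool_pos: [0.7032, -0.0033, 0.2276]
tool_rot: [2.104, 2.325, 0.01]
contact_force: [8.4, 0.9, 2.6]
opening: 0.0152
grip_force: 43.8
```

Emit:
servo_tool(
  increments=[
    [0,0,0,2,0],
    [0,0,0,2,0],
  ],
)

```text
t: 27.7
tool_pos: [0.7032, -0.0033, 0.2241]
tool_rot: [2.103, 2.324, 0.01]
contact_force: [8.2, 1.3, 2.3]
opening: 0.0154
grip_force: 43.8
```

Emit:
servo_tool(
  increments=[
    [0,0,0,2,0],
    [0,0,0,2,0],
  ],
)

```text
t: 27.95
tool_pos: [0.7032, -0.0032, 0.2202]
tool_rot: [2.103, 2.324, 0.01]
contact_force: [7.9, 1.0, 1.3]
opening: 0.0153
grip_force: 43.8
```

Emit:
servo_tool(
  increments=[
    [0,0,0,2,0],
    [0,0,0,2,0],
  ],
)

```text
t: 28.2
tool_pos: [0.7032, -0.0033, 0.2162]
tool_rot: [2.103, 2.324, 0.01]
contact_force: [8.1, 1.0, 2.6]
opening: 0.0157
grip_force: 43.8
```

Emit:
servo_tool(
  increments=[
    [0,0,0,1,0],
    [0,0,0,1,0],
  ],
)

```text
t: 28.45
tool_pos: [0.7032, -0.0033, 0.2141]
tool_rot: [2.104, 2.324, 0.009]
contact_force: [7.9, 0.3, 2.0]
opening: 0.0152
grip_force: 43.8
```

Emit:
servo_tool(
  increments=[
    [0,0,0,1,0],
    [0,0,0,1,0],
  ],
)

```text
t: 28.7
tool_pos: [0.7032, -0.0032, 0.2129]
tool_rot: [2.103, 2.324, 0.01]
contact_force: [6.3, 0.9, 4.1]
opening: 0.0154
grip_force: 44.2
```

Emit:
servo_tool(
  increments=[
    [0,0,0,1,0],
    [0,0,0,1,0],
  ],
)

```text
t: 28.95
tool_pos: [0.7032, -0.0033, 0.2116]
tool_rot: [2.103, 2.324, 0.01]
contact_force: [4.8, 0.4, 6.3]
opening: 0.0154
grip_force: 44.5
```

Emit:
servo_tool(
  increments=[
    [0,0,0,1,0],
    [0,0,0,1,0],
  ],
)

```text
t: 29.2
tool_pos: [0.7032, -0.0033, 0.2102]
tool_rot: [2.103, 2.324, 0.01]
contact_force: [3.7, 1.2, 8.0]
opening: 0.0154
grip_force: 44.7
```

Contact came at about 0.214 m, with drag of about 2 N. Ramping to 16–17 N at the wrist.

Emit:
servo_tool(
  increments=[
    [0,0,0,1,0],
    [0,0,0,1,0],
    [0,0,0,1,0],
    [0,0,0,1,0],
  ],
)

```text
t: 29.7
tool_pos: [0.7032, -0.0033, 0.2075]
tool_rot: [2.103, 2.324, 0.01]
contact_force: [1.4, 1.2, 12.7]
opening: 0.015
grip_force: 45.3
```

Emit:
servo_tool(
  increments=[
    [0,0,0,1,0],
    [0,0,0,1,0],
    [0,0,0,1,0],
    [0,0,0,0,0],
  ],
)

```text
t: 30.2
tool_pos: [0.7033, -0.0032, 0.2054]
tool_rot: [2.103, 2.324, 0.01]
contact_force: [0.2, 1.0, 14.1]
opening: 0.0156
grip_force: 45.6
```

Emit:
servo_tool(
  increments=[
    [0,0,0,1,0],
    [0,0,0,1,0],
    [0,0,0,0,0],
  ],
)

```text
t: 30.58
tool_pos: [0.7033, -0.0033, 0.2041]
tool_rot: [2.102, 2.324, 0.01]
contact_force: [-1.5, 1.6, 15.4]
opening: 0.0151
grip_force: 45.9
```

Emit:
servo_tool(
  increments=[
    [0,0,0,0,0],
    [0,0,0,0,0],
    [0,0,0,0,0],
    [0,0,0,0,0],
  ],
)

```text
t: 31.08
tool_pos: [0.7033, -0.0032, 0.2041]
tool_rot: [2.102, 2.324, 0.01]
contact_force: [-1.2, 2.1, 15.5]
opening: 0.0152
grip_force: 45.8
```

Emit:
servo_tool(
  increments=[
    [0,0,0,0,0],
    [0,0,0,0,0],
    [0,0,0,0,0],
    [0,0,0,0,0],
    [0,0,0,0,0],
    [0,0,0,0,0],
    [0,0,0,0,0],
    [0,0,0,0,0],
  ],
)

```text
t: 32.08
tool_pos: [0.7033, -0.0032, 0.2041]
tool_rot: [2.102, 2.324, 0.01]
contact_force: [-1.2, 2.5, 16.1]
opening: 0.0152
grip_force: 45.8
```

Emit:
servo_tool(
  increments=[
    [0,0,0,0,0],
    [0,0,0,0,0],
    [0,0,0,0,0],
    [0,0,0,0,0],
    [0,0,0,0,0],
    [0,0,0,0,0],
  ],
)

```text
t: 32.83
tool_pos: [0.7033, -0.0032, 0.2041]
tool_rot: [2.102, 2.324, 0.01]
contact_force: [-1.4, 1.7, 15.6]
opening: 0.0153
grip_force: 45.8
```

Held about 15.5 N for 2.3 s. Easing off gently, keeping the foot on the carton.

Emit:
servo_tool(
  increments=[
    [0,0,0,-1,0],
    [0,0,0,-1,0],
    [0,0,0,-1,0],
    [0,0,0,-1,0],
    [0,0,0,-1,0],
    [0,0,0,0,0],
  ],
)

```text
t: 33.58
tool_pos: [0.7032, -0.0032, 0.2065]
tool_rot: [2.103, 2.324, 0.01]
contact_force: [3.3, 1.3, 8.5]
opening: 0.0155
grip_force: 44.8
```

Emit:
servo_tool(
  increments=[
    [0,0,0,-1,0],
    [0,0,0,-1,0],
    [0,0,0,-1,0],
    [0,0,0,0,0],
  ],
)

```text
t: 34.08
tool_pos: [0.7032, -0.0033, 0.2086]
tool_rot: [2.103, 2.324, 0.01]
contact_force: [5.3, 1.0, 5.9]
opening: 0.0153
grip_force: 44.3
```

Emit:
servo_tool(
  increments=[
    [0,0,0,-1,0],
    [0,0,0,-1,0],
    [0,0,0,-1,0],
    [0,0,0,0,0],
  ],
)

```text
t: 34.58
tool_pos: [0.7032, -0.0032, 0.2106]
tool_rot: [2.103, 2.324, 0.01]
contact_force: [6.6, 1.3, 3.2]
opening: 0.0152
grip_force: 43.9
```

Emit:
servo_tool(
  increments=[
    [1,0,0,0,0],
    [1,0,0,0,0],
    [1,0,0,0,0],
    [1,0,0,0,0],
    [1,0,0,-10,0],
    [1,0,0,-30,0],
    [1,0,0,-40,0],
    [1,0,0,-40,0],
    [1,0,-40,0,0],
    [1,0,-40,0,0],
    [1,0,-40,0,0],
    [1,0,0,0,0],
  ],
)

```text
t: 36.08
tool_pos: [0.5792, -0.0154, 0.3285]
tool_rot: [2.108, 2.328, 0.001]
contact_force: [-0.0, 0.8, 0.9]
opening: 0.0854
grip_force: 0.0
```

```bash
python3 - <<'E'
from h import *
im=get_image("wrist")[:,:,::-1].copy();i2=get_image("scene")[:,:,::-1]
a=cv2.resize(im,None,fx=.625,fy=.625)
b=cv2.resize(i2[140:310,240:430],(447,400),interpolation=cv2.INTER_CUBIC)[:,:400]
cv2.imwrite("pics/m3.png",np.hstack([cv2.copyMakeBorder(a,0,150,0,0,0),b]))
E
```

```text
(no output)
```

View pics/m3.png

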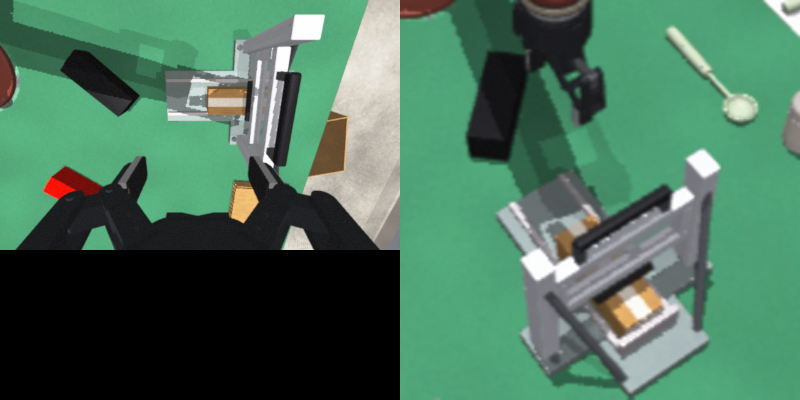

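The sash is down on the carton, the carton is home against the stop, the gripper is clear, and the spoon and glue bottle are untouched. Handing in.

```bash
python3 -c "
from station import *
print(finish_job())"
```

```text
the job is handed in; nothing more can be done
None
```

The carton is fully home against the back stop, it was pressed at about 15.5 N for about 2.3 s, and the sash was left down on it; I handed the job in at about 36 s, with the glue bottle and spoon not touched.

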